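# Refit the dispenser's drop-front guard: line up the hinge and hold it for the pin

## Task

Take the clear splash guard with the blue rail out of the drying rack and offer it up, upright, to its hinge on the front of the reagent dispenser: its knuckle between the two fixed ones, knuckle side outwards, without forcing it. Bring the knuckle holes into line so that the pin would slide straight through, and finish while still gripping the guard there, hanging still in the gripper alone, for a colleague to put in the pin. Leave the pin, the amber spare guard, the bottle and the hand terminal alone.

Things in the scene. Friction and masses are not known exactly. Their poses are not given: they have to be found in the camera images.
- guard: (mm) guard to refit, upright in either rack slot, 0.26-0.42 kg: clear sheet 170 wide (y) x 6 thick (x) x 98 tall, blue rail 12 thick x 170 x 24 tall on top (90 to 114 above the origin). On its front (-x) face a steel hinge leaf 104 wide (8 to 38 above the origin), its 41 wide tab going down to one knuckle. Origin: middle of the sheet's lower edge; z up
- guard_rail (a point): (mm) grip point on the guard: middle of the blue rail, 104 above the guard's origin and 10 below the rail's top; pinch the 12 mm thickness (guard x) from above. Axes as the guard's
- guard_bore (a point): (mm) centre of the guard's knuckle bore, 12 in front of (-x) and 6 below the guard's origin; axes as the guard's. The knuckle is a tube along y, outer diameter 18, bore 10, 41 long
- guard_bore_left (a point): (mm) centre of the guard's bore at the knuckle's left (+y) end face, 20.5 from guard_bore
- guard_bore_right (a point): (mm) centre of the guard's bore at the knuckle's right (-y) end face, 20.5 from guard_bore
- machine: (mm) fixed reagent dispenser: aluminium box 240 deep (x) x 460 wide (y), black deck top at 107, strip stage across it to 123, two black heads (to 231) on its right (-y) half, thin clear bay walls (to 167) 205 left and 5 right of its centre, behind the hinge. Origin: centre of its underside at bench level; front is its -x face, z up
- fixed_bore (a point): (mm) middle of the fixed hinge's bore line, midway between two fixed steel knuckles (tubes: outer 18, bore 10, 28 long) on the machine's front; 118 above the bench. Axes as the machine's, bores along y. Gap between them 46, open above, before and behind; jamb block and leaf below it end 14 and 17 below the bore line. Guard and machine axes end up parallel
- rack: (mm) fixed white drying rack 150 (x) x 200 (y), two slots at 40 either side of its origin along x, guards facing its -x side. Their sheets stand on ledges 35 above the bench, side edges in 8 wide grooves with walls up to 95, so a guard is free once lifted straight up by 60 (75 with its knuckle). Origin: centre of its underside
- spare: (mm) the amber spare guard with a grey rail and no hinge, same sheet and rail sizes, in the other slot; stays there. Origin: middle of the sheet's lower edge
- pin: (mm) steel hinge pin, 8 diameter, 112 long with a tapered nose, lying in a shallow blue tray 60 x 150 x 18 on the bench; left for the colleague. Origin near its middle, on its axis, which is its y
- bottle: (mm) white bottle, 60 diameter, 150 tall, blue cap, standing on the bench. Origin: centre of its underside
- terminal: (mm) black hand terminal 62 x 150 x 24 lying on the bench. Origin: centre of its underside
Not all that is in view belongs to the job. Several things have the shape of the guard; the one meant has the colours described above.

How it is judged (in metres and radians):
On the way:
1. the guard is lifted clear of the rack, in the fingers (height (world z) of guard above 0.11 m and contact force between guard and rack below 0.2 N and contact force between the fingers and guard above 3 N), for 0.2 s.
At the end, for the whole second after the job is handed in: knuckle between the fixed ones (within 4 mm of the middle), both ends of its bore within 2.5 mm of the fixed bore line in height and front to back, guard upright within 0.12 rad, right way round, in the fingers, at rest, pressing on the machine with under 2 N (x of guard_bore_left in the frame of fixed_bore between -0.0025 and 0.0025 m and z of guard_bore_left in the frame of fixed_bore between -0.0025 and 0.0025 m and x of guard_bore_right in the frame of fixed_bore between -0.0025 and 0.0025 m and z of guard_bore_right in the frame of fixed_bore between -0.0025 and 0.0025 m and y of guard_bore in the frame of fixed_bore between -0.004 and 0.004 m and y of guard_bore_left in the frame of fixed_bore above 0.01 m and angle between guard's own z axis and vertical below 0.12 rad and contact force between the fingers and guard above 3 N and contact force between guard and machine below 2 N and linear speed of guard below 0.02 m/s); the arm keeps its last pose, push and grip.
It fails at once if the guard is forced against the machine (over 30 N) (contact force between guard and machine above 30 N).
It fails at once if the amber spare guard is disturbed (distance of spare from where it was at the start of the episode above 0.025 m).
It fails at once if the hinge pin is disturbed (distance of pin from where it was at the start of the episode above 0.04 m).
It fails at once if the bottle is disturbed (distance of bottle from where it was at the start of the episode above 0.03 m).
It fails at once if the hand terminal is disturbed (distance of terminal from where it was at the start of the episode above 0.03 m).
It also fails if it takes over 42 s, if anything falls off the work surface, if the arm or the gripper's body presses on something with over 40 N, if the wrist force passes 120 N, or if a joint passes its speed limit or range.

## Robot

A 6-joint arm with a two-finger parallel gripper is mounted at the origin on the work surface. World frame = base frame: x ahead of the robot, y to its left, z up, the work surface at z = 0. Lengths are in mm, angles in rad, forces in N, time in s.
With the tool pointing down it reaches from about 275 to 750 mm from the base axis. Payload 10.2 kg.
Tool frame: the origin (TCP) lies at the very end of the fingers, on their centre line; the grasp point (between the pads) lies 19 mm behind it; z points along the fingers, y is the line along which they close (so a half turn about z gives the same grasp; the last joint's range is limited). The gripper opens to 85 mm and grips with 20 to 120 N. Pads are 22 mm wide; open, the fingers measure 114 mm over their backs; the gripper's body (76 mm by 85 mm) begins 54 mm behind the grasp point. The pads swing forward as they close: fully open they stand 13 mm farther back than shut.
Start: joints at [-1.508, 0.313, 1.498, -0, 1.331, -0.223], TCP at [147.998, -503.714, 231.294] pointing down, gripper open.
Joint ranges: [-2.94, 2.94], [-0.97, 2.17], [0.19, 2.56], [-1.23, 4.37], [0.02, 3.11], [-2.88, 2.88]. Speed limits (rad/s): [2.39, 2.39, 3.01, 3.14, 3.14, 3.14].

## Interface

Orientations are given as a unit quaternion [w, x, y, z].
In Python, from rig import * gives the robot as it stands. The module is installed in compiled form; this text tells all that it offers.
- The arm moves only by the shell command python3 -m crank 'ROWS' [FORCE]. ROWS is JSON, a list that holds one entry, the list of rows, each a list of 7 numbers: the shift along the tool's x, y, z in units of 25 mm (1.0 is 25 mm), then the turn, a rotation vector about the tool's x, y, z in units of 8 degrees (1.0 is 8 degrees), then the finger opening in mm, from 0 to 85.4. A call has exactly 8 rows; each row shifts and turns the commanded pose from where the row before left it, along the tool's axes as they then stand; what a row does not reach is not made up. A row lasts 1/10 s, in which the tool goes at most 50 mm and 8.59 degrees, less where a joint would pass 70% of its speed; a pose out of reach is approached as far as the arm can. A call is refused whole if a number of a shift passes 1 or a number of a turn 1, either way. A call with a gripper value outside its range is refused whole. The fingers move at their own pace and stop on an object; FORCE is the grip in N (left out, the last holds). Time passes only in rows, so rows that do not move let the fingers close, or fill a call up. It gives the time, the measured TCP pose, the force, the opening and the grip force at its end, in the units of the state.
- sense(): the state, without advancing time (a new reading comes with each control period).
- capture(name): name is "side" or "top"; returns the picture (384x512x3 uint8, blue, green, red); there is no depth.
- camera_model(name): a dict with "fx", "fy", "cx", "cy" (pixels), "world_from_camera" (4x4, takes a point from camera to world coordinates). Camera axes: x right, y up, looking along -z (the intrinsics and any distortion apply to the point x, -y, -z); pixel columns grow to the right and rows downward; lengths in mm; the calibration is good to about 2 mm. A picture is of the moment at which its call begins. camera_model takes no time and is no camera call.
- finish_job(): hands the job in; it is judged then, once.
The state is a dict: "time_s": time; "joints": joint angles; "dq": joint speeds; "tau": joint torques, N m; "eef_pos": TCP position; "ee_rot": TCP orientation; "force": force on the tool from outside, world axes, zero at the start; "wrist_torque": the same for the moment, N m; "grip_width": opening from 0.0 (shut) to 1.0 (fully open); "grip_force": force on a finger pad.
Only numpy, scipy, OpenCV 4.12 (cv2) and the standard library are available. Lean on these libraries where they do the work, as an engineer would, in place of code of your own. Each camera call takes 0.05 s, during which the arm holds its last target. There are 200 camera calls.

## Working session

There is one attempt and no reset: what is moved stays moved. The work goes in short steps, Python scripts to look and compute and a shell command to move; the robot and the scene stay as the last step left them, time stands still between calls to the robot, and variables do not carry over. Pictures are saved under pics/ and viewed, at most 10 in all, crops included, and the job is handed in when it is done.

```bash
mkdir -p pics; ls; python3 - <<'E'
from rig import *
import cv2,numpy as np
s=sense();print({k:np.round(v,3).tolist() for k,v in s.items()})
for n in("side","top"):
    im=capture(n);cv2.imwrite(f"pics/{n}0.png",im);m=camera_model(n);print(n,{k:np.round(v,3).tolist() for k,v in m.items()})
E
```

```text
pics
{'time_s': 0.0, 'joints': [-1.508, 0.313, 1.498, 0.0, 1.331, -0.223], 'dq': [0.0, -0.0, -0.001, 0.001, 0.001, 0.0], 'tau': [-0.001, -41.227, -25.974, -0.0, 0.004, -0.0], 'eef_pos': [147.987, -503.441, 230.72], 'ee_rot': [-0.001, 0.99, 0.142, 0.0], 'force': [-0.321, 0.062, -0.617], 'wrist_torque': [-0.002, -0.015, -0.022], 'grip_force': 0.0, 'grip_width': 1.0}
side {'fx': 492.416, 'fy': 492.416, 'cx': 258.587, 'cy': 202.465, 'world_from_camera': [[-0.998, 0.026, -0.065, 359.126], [-0.069, -0.565, 0.822, 1323.952], [-0.015, 0.825, 0.565, 1027.527], [0.0, 0.0, 0.0, 1.0]]}
top {'fx': 376.398, 'fy': 376.398, 'cx': 259.372, 'cy': 187.667, 'world_from_camera': [[0.016, 0.993, -0.12, 379.373], [-1.0, 0.015, -0.004, -24.558], [-0.003, 0.12, 0.993, 1059.115], [0.0, 0.0, 0.0, 1.0]]}
```

View pics/side0.png

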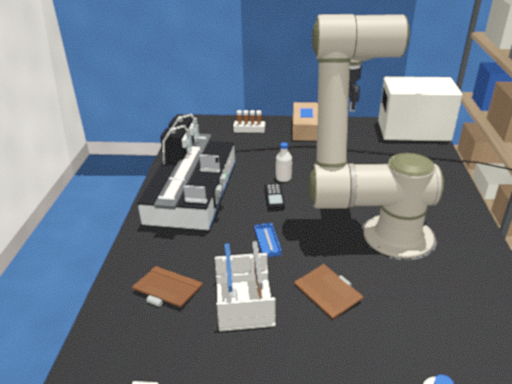

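View pics/top0.png

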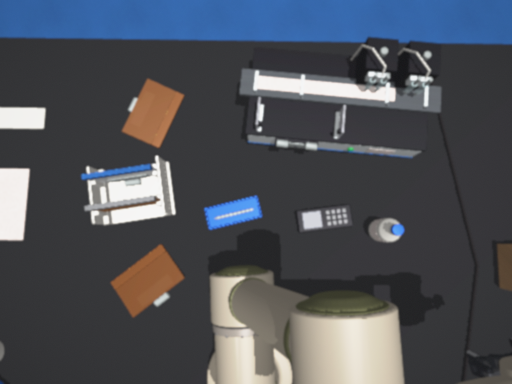

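The side view shows the rack at about (243,290) with a blue rail at (229,268) and a dark rail at (257,265). The machine is upper left. The top view shows the blue rail at (118,171), grey rail at (122,203), hinge at about (297,146), tray at (233,212), terminal at (325,218) and bottle at (385,230).

Things that could be taken for the guard, by top-view pixel:
- blue-railed sheet in the rack's far slot (118,171)
- grey-railed amber spare in the near slot (122,203)
- brown boards lying on the bench (152,112) and (147,280)
- blue tray (233,212)

I choose the blue rail at (118,171) and will check it in a close crop.

```bash
cat > h.py <<'E'
from rig import *
import cv2,numpy as np
from scipy.spatial.transform import Rotation as R
def ray(n,uv):
    m=camera_model(n);T=np.array(m["world_from_camera"])
    d=T[:3,:3]@np.array([(uv[0]-m["cx"])/m["fx"],-(uv[1]-m["cy"])/m["fy"],-1]);return T[:3,3],d
def onz(n,uv,z):
    o,d=ray(n,uv);return o+d*(z-o[2])/d[2]
def proj(n,p):
    m=camera_model(n);T=np.array(m["world_from_camera"]);c=T[:3,:3].T@(np.array(p)-T[:3,3])
    return np.array([m["cx"]+m["fx"]*c[0]/-c[2],m["cy"]-m["fy"]*c[1]/-c[2]])
def tri(a,b):
    (o,d),(p,e)=a,b
    s=np.linalg.lstsq(np.c_[d,-e],p-o,rcond=None)[0];A=o+d*s[0];B=p+e*s[1];return (A+B)/2,np.linalg.norm(A-B)
def blue(im,roi,lo=(100,110,50),hi=(125,255,255)):
    x,y,w,h=roi;m=np.zeros(im.shape[:2],np.uint8)
    m[y:y+h,x:x+w]=cv2.inRange(cv2.cvtColor(im,cv2.COLOR_BGR2HSV),lo,hi)[y:y+h,x:x+w];return m
E
python3 - <<'E'
from h import *
t=cv2.imread("pics/top0.png");s=cv2.imread("pics/side0.png")
f=lambda im,x,y,w,h,k:cv2.resize(im[y:y+h,x:x+w],(w*k,h*k),interpolation=cv2.INTER_CUBIC)
a=f(t,75,150,100,75,4);b=f(t,245,120,100,75,4);c=f(s,205,235,100,75,4);d=f(s,150,140,100,75,4)
cv2.imwrite("pics/crop1.png",np.vstack([np.hstack([a,b]),np.hstack([c,d])]))
for n,im,roi in(("top",t,(75,150,85,40)),("side",s,(220,235,16,70))):
    m=blue(im,roi);c=max(cv2.findContours(m,0,1)[0],key=cv2.contourArea);r=cv2.minAreaRect(c);bp=cv2.boxPoints(r)
    print(n,r,bp.round(1).tolist())
    if n=="top":print([onz(n,p,149).round(1).tolist() for p in bp],onz(n,r[0],149).round(1))
E
```

```text
top ((115.6416015625, 171.17051696777344), (6.614487648010254, 70.85865020751953), 81.25383758544922) [[80.0999984741211, 173.3000030517578], [150.1999969482422, 162.5], [151.1999969482422, 169.10000610351562], [81.0999984741211, 179.8000030517578]]
[[518.5, 419.2, 149.0], [547.9, 248.9, 149.0], [531.7, 245.6, 149.0], [502.4, 415.6, 149.0]] [525.1 332.4 149. ]
side ((228.9292449951172, 266.345458984375), (47.26514434814453, 5.427833080291748), 83.82982635498047) [[223.6999969482422, 243.10000610351562], [229.10000610351562, 242.60000610351562], [234.1999969482422, 289.5], [228.8000030517578, 290.1000061035156]]
```

View pics/crop1.png

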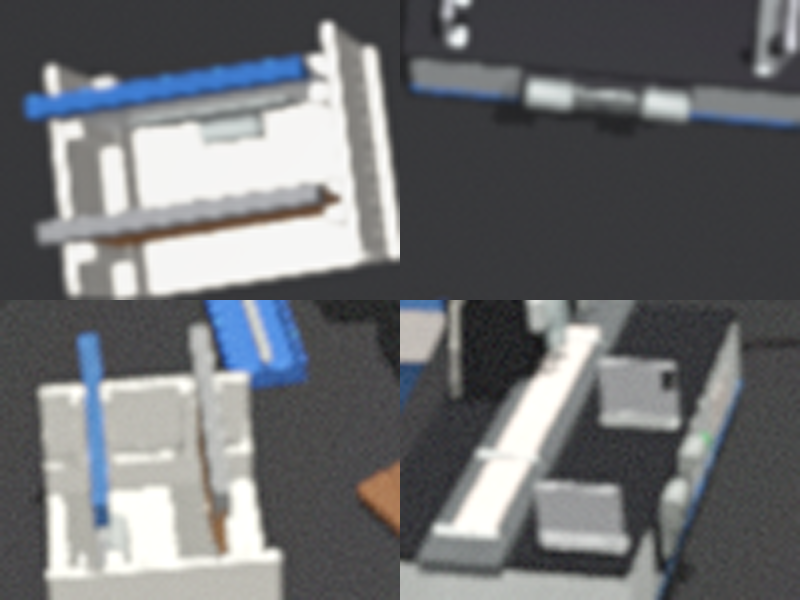

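The crop confirms the choice. The blue-railed clear guard is in the far slot (top view 118,171), with its steel leaf and knuckle facing -x (133,182). The grey-railed amber sheet is in the other slot. The hinge shows two bright knuckles at top (282,144) and (311,146), and at side (219,191) and (223,179).

```bash
python3 - <<'E'
from h import *
t=cv2.imread("pics/top0.png");s=cv2.imread("pics/side0.png")
g=cv2.cvtColor(t,cv2.COLOR_BGR2GRAY);print(g[138:153,274:322:1].tolist().__str__().replace("], [","\n"))
g=cv2.cvtColor(s,cv2.COLOR_BGR2GRAY);print(g[172:200,210:232].tolist().__str__().replace("], [","\n"))
E
```

```text
[[114, 87, 71, 75, 76, 71, 67, 66, 62, 60, 60, 61, 62, 62, 57, 54, 54, 52, 50, 51, 52, 53, 53, 54, 52, 54, 55, 54, 55, 56, 57, 57, 58, 59, 58, 58, 59, 59, 61, 60, 61, 60, 62, 62, 61, 61, 61, 61
111, 84, 86, 109, 120, 117, 113, 108, 103, 98, 91, 88, 84, 77, 67, 61, 59, 58, 58, 57, 58, 59, 59, 56, 54, 52, 52, 50, 50, 50, 51, 51, 53, 55, 56, 54, 54, 54, 55, 56, 56, 56, 58, 57, 58, 59, 58, 58
105, 82, 102, 147, 170, 172, 168, 161, 155, 148, 139, 134, 127, 112, 90, 75, 70, 68, 65, 65, 64, 65, 63, 62, 61, 60, 59, 58, 57, 56, 55, 56, 59, 62, 63, 58, 52, 52, 50, 49, 49, 50, 52, 54, 57, 60, 60, 59
99, 82, 120, 177, 208, 213, 208, 202, 196, 190, 184, 180, 173, 156, 128, 110, 101, 87, 78, 74, 74, 76, 76, 76, 75, 74, 72, 71, 69, 65, 63, 68, 79, 91, 94, 83, 72, 67, 65, 60, 59, 58, 59, 63, 75, 84, 84, 82
91, 81, 129, 190, 222, 225, 224, 222, 220, 217, 212, 208, 202, 185, 159, 144, 136, 121, 115, 115, 119, 127, 129, 130, 125, 117, 112, 107, 95, 80, 72, 86, 114, 138, 144, 130, 119, 113, 107, 103, 99, 94, 85, 82, 97, 112, 114, 114
79, 76, 128, 185, 214, 220, 221, 221, 221, 220, 218, 216, 212, 194, 16
[... 4020 characters left out ...]
133, 118, 104, 89, 72, 53, 59, 78, 69, 74, 74, 71, 66
59, 58, 45, 53, 73, 110, 134, 137, 137, 129, 110, 94, 83, 65, 56, 66, 71, 67, 74, 67, 76, 68
51, 59, 47, 53, 75, 107, 126, 133, 134, 131, 114, 91, 78, 62, 61, 73, 74, 75, 70, 72, 73, 70
53, 50, 49, 47, 65, 105, 122, 124, 131, 125, 117, 92, 64, 56, 66, 68, 70, 75, 71, 73, 71, 75
53, 53, 58, 44, 56, 93, 119, 126, 126, 120, 101, 73, 57, 61, 70, 71, 71, 72, 66, 68, 73, 70
60, 71, 81, 66, 51, 91, 117, 115, 112, 105, 82, 55, 54, 66, 71, 71, 69, 74, 69, 71, 69, 73
65, 97, 110, 74, 60, 84, 115, 117, 103, 92, 69, 50, 53, 65, 69, 69, 78, 71, 75, 69, 74, 74
95, 133, 130, 88, 54, 85, 120, 118, 108, 81, 59, 54, 61, 70, 66, 73, 69, 73, 68, 74, 69, 73]]
```

```bash
cat >> h.py <<'E'
def todo(p,yaw):  # distance to TCP target p with tool pointing down, tool y at yaw (deg): units in present tool axes
    s=sense();q=s["ee_rot"];r=R.from_quat([q[1],q[2],q[3],q[0]])
    y=np.radians(yaw);ty=[np.cos(y),np.sin(y),0];tz=[0,0,-1];g=R.from_matrix(np.c_[np.cross(ty,tz),ty,tz])
    print("t",round(s["time_s"],2),"tcp",np.round(s["eef_pos"],1),"F",np.round(s["force"],1),"grip",round(s["grip_width"],3),round(s["grip_force"],1))
    print("shift",np.round(r.inv().apply(np.array(p)-s["eef_pos"])/25,3),"turn",np.round(np.degrees((r.inv()*g).as_rotvec())/8,3))
    print("shift after turn",np.round(g.inv().apply(np.array(p)-s["eef_pos"])/25,3))
E
python3 - <<'E'
from h import *
t=cv2.imread("pics/top0.png");s=cv2.imread("pics/side0.png")
m=blue(t,(245,138,180,24),lo=(100,90,30));ys,xs=np.nonzero(m);p=np.c_[xs,ys].astype(np.float32)
vx,vy,x0,y0=cv2.fitLine(p,cv2.DIST_HUBER,0,.01,.01).ravel()
P=[onz("top",(x,y0+(x-x0)*vy/vx),80) for x in(250,415)];d=P[0]-P[1];print(len(xs),xs.min(),xs.max(),"machine yaw",np.degrees(np.arctan2(-d[0],d[1])))
A=onz("top",(282,143.2),118);B=onz("top",(311,146),118);d=A-B;print(A,B,np.linalg.norm(d),"knuckle yaw",np.degrees(np.arctan2(-d[0],d[1])))
f=(A+B)/2;print("bore",f,[proj("side",q).round(1) for q in(A,f,B)])
todo([525.1,332.4,231],9.8)
E
python3 -m crank '[[[0,0,0,0,0,-1,85],[0,0,0,0,0,-1,85],[0,0,0,0,0,-1,85],[0,0,0,0,0,-1,85],[0,0,0,0,0,-1,85],[0,0,0,0,0,-1,85],[0,0,0,0,0,-1,85],[0,0,0,0,0,-1,85]]]' 60
```

```text
226 247 411 machine yaw -4.64855447358321
[608.80714079 -76.35572404 118.        ] [ 602.60561131 -150.40475112  118.        ] 74.30825915869744 knuckle yaw -4.7872906680825835
bore [ 605.70637605 -113.38023758  118.        ] [array([218. , 188.6]), array([220.3, 182.8]), array([222.6, 177.3])]
t 0.1 tcp [ 148.  -503.5  230.8] F [-0.2  0.3 -0.4] grip 0.999 0.0
shift [ 23.899 -27.826   0.029] turn [-5.0000e-03 -7.0000e-03 -1.0428e+01]
shift after turn [ 3.0379e+01  2.0556e+01 -8.0000e-03]
time_s: 0.9
eef_pos: [148.0, -503.5, 230.9]
ee_rot: [-0.0, 0.762, 0.647, 0.0]
force: [0.0, 0.1, 0.1]
grip_width: 0.995
grip_force: 0.0
```

```bash
python3 -m crank '[[[0,0,0,0,0,-1,85],[0,0,0,0,0,-1,85],[0,0,0,0,0,-0.43,85],[0.98,0.663,0,0,0,0,85],[0.98,0.663,0,0,0,0,85],[0.98,0.663,0,0,0,0,85],[0.98,0.663,0,0,0,0,85],[0.98,0.663,0,0,0,0,85]]]'
python3 -m crank '[[[0.98,0.663,0,0,0,0,85],[0.98,0.663,0,0,0,0,85],[0.98,0.663,0,0,0,0,85],[0.98,0.663,0,0,0,0,85],[0.98,0.663,0,0,0,0,85],[0.98,0.663,0,0,0,0,85],[0.98,0.663,0,0,0,0,85],[0.98,0.663,0,0,0,0,85]]]'
python3 -m crank '[[[0.98,0.663,0,0,0,0,85],[0.98,0.663,0,0,0,0,85],[0.98,0.663,0,0,0,0,85],[0.98,0.663,0,0,0,0,85],[0.98,0.663,0,0,0,0,85],[0.98,0.663,0,0,0,0,85],[0.98,0.663,0,0,0,0,85],[0.98,0.663,0,0,0,0,85]]]'
python3 -m crank '[[[0.98,0.663,0,0,0,0,85],[0.98,0.663,0,0,0,0,85],[0.98,0.663,0,0,0,0,85],[0.98,0.663,0,0,0,0,85],[0.98,0.663,0,0,0,0,85],[0.98,0.663,0,0,0,0,85],[0.98,0.663,0,0,0,0,85],[0.98,0.663,0,0,0,0,85]]]'
python3 - <<'E'
from h import *
todo([525.1,332.4,120],9.8)
im=capture("side");cv2.imwrite("pics/pre.png",cv2.resize(im[130:330,130:350],None,fx=3,fy=3,interpolation=2)[:600])
E
```

```text
time_s: 1.7
eef_pos: [209.1, -367.6, 231.0]
ee_rot: [-0.0, 0.644, 0.765, 0.0]
force: [0.5, 0.6, 1.1]
grip_width: 0.997
grip_force: 0.0
time_s: 2.5
eef_pos: [306.2, -151.9, 231.2]
ee_rot: [-0.0, 0.644, 0.765, 0.0]
force: [-0.2, -0.4, -0.2]
grip_width: 0.995
grip_force: 0.0
time_s: 3.3
eef_pos: [403.5, 63.9, 231.1]
ee_rot: [-0.0, 0.644, 0.765, -0.0]
force: [0.6, -0.5, -0.9]
grip_width: 0.996
grip_force: 0.0
time_s: 4.1
eef_pos: [500.7, 279.5, 230.9]
ee_rot: [-0.0, 0.644, 0.765, -0.0]
force: [0.8, 0.3, 0.6]
grip_width: 0.996
grip_force: 0.0
t 4.1 tcp [500.7 279.5 230.9] F [0.8 0.3 0.6] grip 0.996 0.0
shift [1.92  1.325 4.434] turn [-0.006  0.001  0.003]
shift after turn [1.92  1.321 4.435]
```

View pics/pre.png

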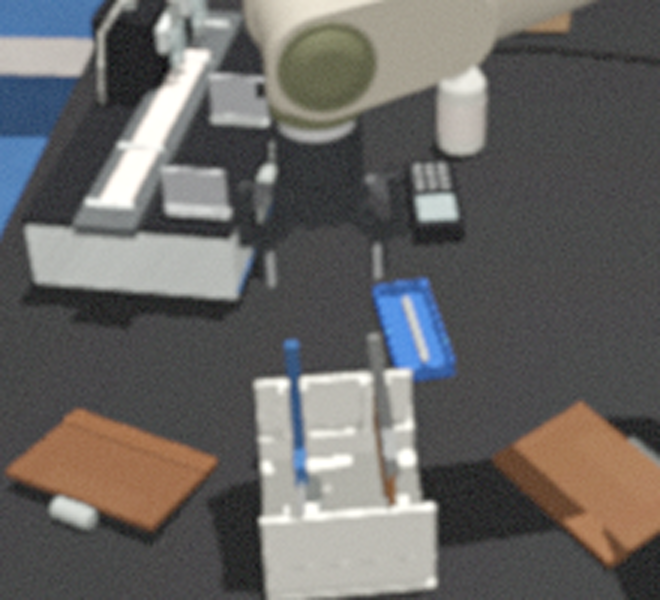

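The open fingers stand at about (272,270) and (378,262) in the crop, on either side of the blue rail at (295,410) and lined up with it. The rack contents are unchanged.

```bash
python3 -m crank '[[[0.96,0.66,0,0,0,0,85],[0.96,0.66,0,0,0,0,85],[0,0,0,0,0,0,85],[0,0,0.4,0,0,0,85],[0,0,0.4,0,0,0,85],[0,0,0.4,0,0,0,85],[0,0,0.4,0,0,0,85],[0,0,0,0,0,0,85]]]'
python3 - <<'E'
from h import *
todo([525.1,332.4,120],9.8)
print(proj("side",(510.4,417.4,149)),proj("side",(539.8,247.3,149)))
im=capture("side");m=blue(im,(220,235,16,70));
for y in range(244,292,6): 
    x=np.nonzero(m[y])[0];print(y,x.min() if len(x) else 0,x.max() if len(x) else 0)
E
```

```text
time_s: 4.95
eef_pos: [524.2, 330.7, 189.5]
ee_rot: [-0.001, 0.644, 0.765, -0.001]
force: [0.3, -0.1, 0.0]
grip_width: 0.991
grip_force: 0.0
t 4.95 tcp [524.2 330.7 189.5] F [ 0.3 -0.1  0. ] grip 0.991 0.0
shift [0.064 0.054 2.781] turn [-0.021  0.004 -0.001]
shift after turn [0.062 0.046 2.781]
[229.05508005 284.47303076] [225.8361573  241.90947669]
244 225 229
250 225 229
256 227 228
262 227 229
268 228 229
274 229 230
280 229 230
286 229 230
```

```bash
python3 -m crank '[[[0.06,0,0.46,0,0,0,85],[0,0,0.46,0,0,0,85],[0,0,0.46,0,0,0,85],[0,0,0.46,0,0,0,85],[0,0,0.46,0,0,0,85],[0,0,0.46,0,0,0,85],[0,0,0,0,0,0,85],[0,0,0,0,0,0,40]]]'
python3 -m crank '[[[0,0,0,0,0,0,20],[0,0,0,0,0,0,16],[0,0,0,0,0,0,10],[0,0,0,0,0,0,8],[0,0,0,0,0,0,5],[0,0,0,0,0,0,3],[0,0,0,0,0,0,0],[0,0,0,0,0,0,0]]]' 60
```

```text
time_s: 5.8
eef_pos: [524.7, 332.8, 122.3]
ee_rot: [-0.0, 0.644, 0.765, -0.0]
force: [-0.0, 0.1, 0.3]
grip_width: 0.852
grip_force: 0.0
time_s: 6.6
eef_pos: [524.9, 332.8, 122.7]
ee_rot: [0.0, 0.644, 0.765, 0.0]
force: [0.8, 0.0, 2.9]
grip_width: 0.133
grip_force: 59.6
```

```bash
python3 -m crank '[[[0,0,-0.2,0,0,0,0],[0,0,-0.4,0,0,0,0],[0,0,-0.5,0,0,0,0],[0,0,-0.5,0,0,0,0],[0,0,-0.5,0,0,0,0],[0,0,-0.5,0,0,0,0],[0,0,-0.6,0,0,0,0],[0,0,-0.6,0,0,0,0]]]' 80
python3 -m crank '[[[0,0,-0.6,0,0,0,0],[0,0,-0.6,0,0,0,0],[0,0,-0.6,0,0,0,0],[0,0,-0.6,0,0,0,0],[0,0,-0.4,0,0,0,0],[0,0,0,0,0,0,0],[0,0,0,0,0,0,0],[0,0,0,0,0,0,0]]]'
python3 - <<'E'
from h import *
todo([0,0,0],-4.7)
im=capture("side");cv2.imwrite("pics/lift.png",cv2.resize(im[130:330,130:350],None,fx=3,fy=3,interpolation=2)[:600])
E
```

```text
time_s: 7.4
eef_pos: [524.2, 332.7, 218.5]
ee_rot: [-0.0, 0.644, 0.765, -0.0]
force: [-0.1, 0.1, -3.2]
grip_width: 0.124
grip_force: 79.0
time_s: 8.2
eef_pos: [524.3, 332.6, 286.4]
ee_rot: [-0.0, 0.644, 0.765, -0.001]
force: [-0.4, 0.5, -4.6]
grip_width: 0.123
grip_force: 79.1
t 8.2 tcp [524.3 332.6 286.4] F [-0.4  0.5 -4.6] grip 0.123 79.1
shift [ -9.531 -22.913  11.499] turn [-0.013  0.004  1.815]
shift after turn [-14.979 -19.811  11.454]
```

View pics/lift.png

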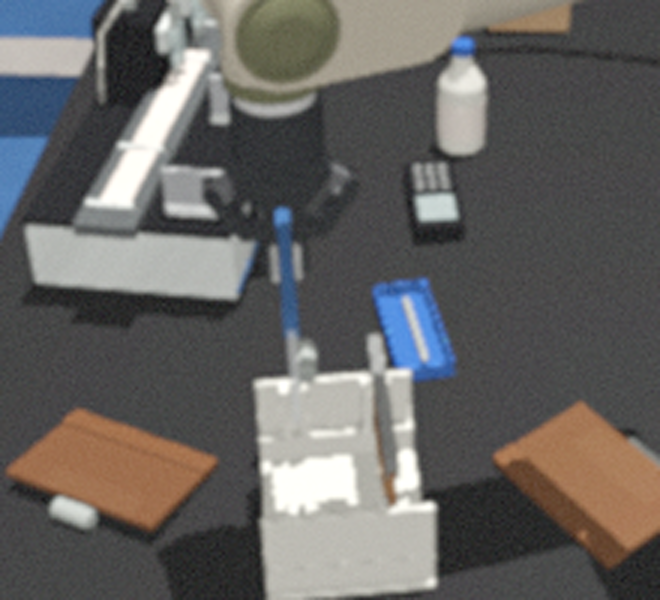

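The guard is off the rack, upright in the fingers: blue rail at (287,270), knuckle at (307,358). The spare is still in its slot at (378,400).

```bash
python3 -m crank '[[[0,0,0,0,0,0.605,0],[0,0,0,0,0,0.605,0],[0,0,0,0,0,0.605,0],[-0.5,0.15,0,0,0,0,0],[-0.8,0.24,0,0,0,0,0],[-0.9,0.26,0,0,0,0,0],[-0.9,0.26,0,0,0,0,0],[-0.9,0.26,0,0,0,0,0]]]'
python3 -m crank '[[[-0.9,0.26,0,0,0,0,0],[-0.9,0.26,0,0,0,0,0],[-0.9,0.26,0,0,0,0,0],[-0.9,0.26,0,0,0,0,0],[-0.9,0.26,0,0,0,0,0],[-0.9,0.26,0,0,0,0,0],[-0.9,0.26,0,0,0,0,0],[-0.9,0.26,0,0,0,0,0]]]'
python3 -m crank '[[[-0.9,0.26,0,0,0,0,0],[-0.9,0.26,0,0,0,0,0],[-0.9,0.26,0,0,0,0,0],[-0.9,0.26,0,0,0,0,0],[-0.8,0.26,0,0,0,0,0],[-0.4,0.16,0,0,0,0,0],[0,0,0,0,0,0,0],[0,0,0,0,0,0,0]]]'
python3 - <<'E'
from h import *
todo([617.7,-114.4,245],-4.7)
a=capture("side")[110:230,160:280];b=capture("top")[70:190,240:360]
cv2.imwrite("pics/over.png",np.hstack([cv2.resize(i,(400,400),interpolation=2) for i in(a,b)]))
E
```

```text
time_s: 9.05
eef_pos: [545.6, 228.9, 287.0]
ee_rot: [-0.0, 0.735, 0.678, -0.0]
force: [-0.7, -0.1, -3.6]
grip_width: 0.123
grip_force: 79.0
time_s: 9.85
eef_pos: [582.4, 45.3, 287.0]
ee_rot: [-0.0, 0.735, 0.678, -0.0]
force: [0.7, 0.6, -3.2]
grip_width: 0.127
grip_force: 79.0
time_s: 10.65
eef_pos: [608.9, -75.1, 287.2]
ee_rot: [-0.0, 0.735, 0.678, 0.0]
force: [-0.1, 0.3, -4.5]
grip_width: 0.123
grip_force: 79.0
t 10.65 tcp [608.9 -75.1 287.2] F [-0.1  0.3 -4.5] grip 0.123 79.0
shift [-1.539  0.477  1.686] turn [-0.003 -0.003  0.005]
shift after turn [-1.538  0.478  1.687]
```

View pics/over.png

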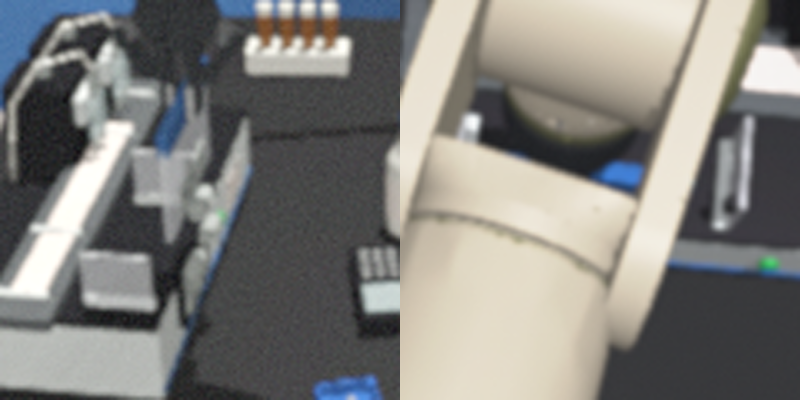

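I moved one or two rows short: the guard is still 39 mm to +y of the hinge. In the side view its rail is at (170,120) and its knuckle at (200,195), with the fixed knuckles at (210,235) and (195,275). The arm hides the hinge from the top camera, so I'll use the side view for checking.

```bash
python3 -m crank '[[[-0.5,0.16,0,0,0,0,0],[-0.5,0.16,0,0,0,0,0],[-0.54,0.16,0,0,0,0,0],[0,0,0.5,0,0,0,0],[0,0,0.5,0,0,0,0],[0,0,0.4,0,0,0,0],[0,0,0,0,0,0,0],[0,0,0,0,0,0,0]]]'
python3 - <<'E'
from h import *
todo([617.7,-114.4,211.7],-4.7)
s=sense();q=s["ee_rot"];M=R.from_quat([q[1],q[2],q[3],q[0]]).as_matrix();gx=M[:,1];gy=M[:,0];z=np.array([0,0,1.])
o=s["eef_pos"]-87.7*z;W=lambda a,b,c:o+a*gx+b*gy+c*z
ims=np.mean([capture("side").astype(float) for _ in range(4)],0).astype(np.uint8)
im=cv2.resize(ims[130:210,180:260],(640,640),interpolation=2)[40:]
for p in(W(-12,20.5,-6),W(-12,-20.5,-6),W(0,85,114),W(0,-85,114),W(0,85,0)):
    u=proj("side",p);print(u.round(1));cv2.circle(im,tuple(int(v) for v in ((u-[180,130]+.5)*8-[0,40])),3,(0,0,255),-1)
for p in([608.8,-76.4,118],[602.6,-150.4,118]):
    u=proj("side",p);cv2.circle(im,tuple(int(v) for v in ((u-[180,130]+.5)*8-[0,40])),3,(0,255,0),-1)
cv2.imwrite("pics/hover.png",im)
E
```

```text
time_s: 11.55
eef_pos: [617.9, -114.6, 252.3]
ee_rot: [-0.0, 0.735, 0.678, -0.0]
force: [-0.4, 0.4, -4.2]
grip_width: 0.123
grip_force: 78.9
t 11.55 tcp [ 617.9 -114.6  252.3] F [-0.4  0.4 -4.2] grip 0.123 78.9
shift [ 0.007 -0.01   1.623] turn [-0.001 -0.001  0.003]
shift after turn [ 0.007 -0.01   1.623]
[218.2 175.9]
[220.8 169.7]
[207.7 153.7]
[219.3 129.9]
[210.3 184.2]
```

View pics/hover.png

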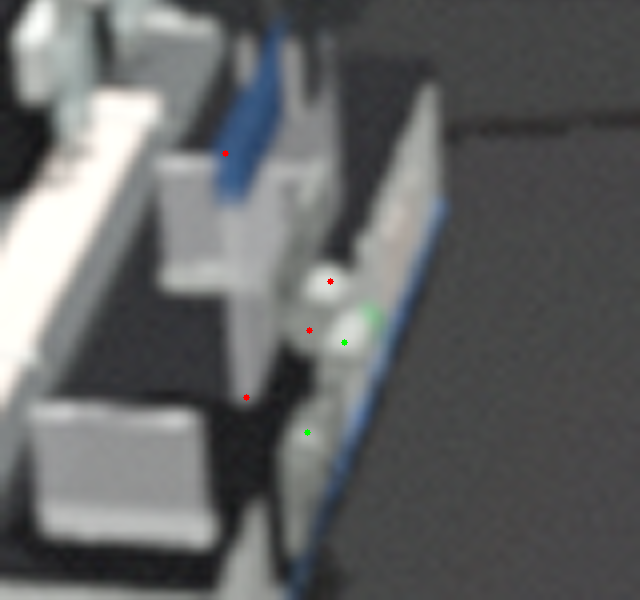

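Projected points from the arm pose fall on the guard: knuckle at (309,330)–(330,281) and rail end near (225,153). The fixed-knuckle projections (307,432) and (345,342) fall on the real ones. The alignment is consistent, so I'll lower it gently.

```bash
python3 -m crank '[[[0,0,0.25,0,0,0,0],[0,0,0.25,0,0,0,0],[0,0,0.2,0,0,0,0],[0,0,0.1,0,0,0,0],[0,0,0.1,0,0,0,0],[0,0,0.1,0,0,0,0],[0,0,0,0,0,0,0],[0,0,0,0,0,0,0]]]'
python3 -m crank '[[[0,0,0.1,0,0,0,0],[0,0,0.1,0,0,0,0],[0,0,0.1,0,0,0,0],[0,0,0.1,0,0,0,0],[0,0,0,0,0,0,0],[0,0,0,0,0,0,0],[0,0,0,0,0,0,0],[0,0,0,0,0,0,0]]]'
python3 -c "
from h import *
todo([617.7,-114.4,211.7],-4.7)"
```

```text
time_s: 12.55
eef_pos: [618.0, -115.0, 227.4]
ee_rot: [0.0, 0.736, 0.677, 0.0]
force: [0.5, -0.6, -4.3]
grip_width: 0.126
grip_force: 79.1
time_s: 13.35
eef_pos: [618.0, -115.0, 217.5]
ee_rot: [0.0, 0.736, 0.677, 0.0]
force: [0.0, -0.4, -4.2]
grip_width: 0.125
grip_force: 79.0
t 13.35 tcp [ 618.  -115.   217.5] F [ 0.  -0.4 -4.2] grip 0.125 79.0
shift [ 0.021 -0.014  0.23 ] turn [ 0.002  0.    -0.001]
shift after turn [ 0.021 -0.014  0.23 ]
```

```bash
python3 -m crank '[[[0.02,-0.01,0.06,0,0,0,0],[0,0,0.06,0,0,0,0],[0,0,0.06,0,0,0,0],[0,0,0.05,0,0,0,0],[0,0,0,0,0,0,0],[0,0,0,0,0,0,0],[0,0,0,0,0,0,0],[0,0,0,0,0,0,0]]]'
python3 - <<'E'
from h import *
todo([617.7,-114.4,211.7],-4.7)
print(sense()["wrist_torque"])
s=sense();q=s["ee_rot"];M=R.from_quat([q[1],q[2],q[3],q[0]]).as_matrix();gx=M[:,1];gy=M[:,0];z=np.array([0,0,1.])
o=s["eef_pos"]-87.7*z;W=lambda a,b,c:o+a*gx+b*gy+c*z
ims=np.mean([capture("side").astype(float) for _ in range(10)],0).astype(np.uint8)
cv2.imwrite("pics/seat_raw.png",ims)
im=cv2.resize(ims[150:210,185:245],(600,600),interpolation=2)
for p in(W(-12,20.5,-6),W(-12,-20.5,-6),W(0,85,114),W(0,-85,114),W(0,85,0)):
    u=proj("side",p);print(u.round(1));cv2.circle(im,tuple(int(v) for v in ((u-[185,150]+.5)*10)),3,(0,0,255),-1)
for p in([608.8,-76.4,118],[602.6,-150.4,118]):
    u=proj("side",p);cv2.circle(im,tuple(int(v) for v in ((u-[185,150]+.5)*10)),3,(0,255,0),-1)
cv2.imwrite("pics/seat.png",im)
E
```

```text
time_s: 14.15
eef_pos: [617.8, -114.4, 211.6]
ee_rot: [0.0, 0.736, 0.677, 0.0]
force: [-0.3, -0.0, -4.3]
grip_width: 0.13
grip_force: 79.0
t 14.15 tcp [ 617.8 -114.4  211.6] F [-0.3 -0.  -4.3] grip 0.13 79.0
shift [ 0.001 -0.003 -0.002] turn [ 0.001  0.    -0.001]
shift after turn [ 0.001 -0.003 -0.002]
[-0.02154344  0.05472704 -0.01480927]
[219. 186.]
[221.5 179.8]
[208.7 164.9]
[220.1 140.5]
[211.2 194.5]
```

View pics/seat.png

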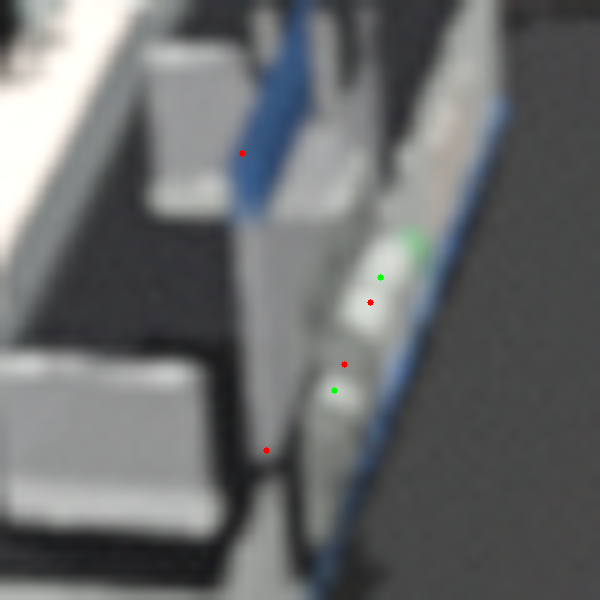

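The knuckle at (344,364)–(370,302) now sits in the gap between the fixed knuckles at (335,390) and (380,277), with no contact force. I'll do one numeric check of x for both parts in the side view.

```bash
python3 - <<'E'
from h import *
yaw=np.radians(-4.7);gx=np.array([np.cos(yaw),np.sin(yaw),0]);gy=np.array([-np.sin(yaw),np.cos(yaw),0]);z=np.array([0,0,1.])
f=np.array([605.7,-113.4,118]);g=cv2.imread("pics/side0.png",0).astype(float)
L=f+51*gy
a=np.linspace(0,2*np.pi,73);C=np.array([proj("side",L+9*np.cos(t)*gx+9*np.sin(t)*z) for t in a])
print("fixed L end: centre",proj("side",L),"cols",C[:,0].min(),C[:,0].max(),"rows",C[:,1].min(),C[:,1].max())
S=np.array([proj("side",L+9*np.cos(t)*gx+9*np.sin(t)*z-28*gy) for t in a]);print("fixed L inner end cols",S[:,0].min(),S[:,0].max(),"rows",S[:,1].min(),S[:,1].max())
def halfx(row,x0,x1,lev):
    r=g[row,x0:x1+1];k=np.nonzero((r[:-1]<lev)&(r[1:]>=lev))[0];j=k[0];return x0+j+(lev-r[j])/(r[j+1]-r[j])
print("left edge",[(r,round(halfx(r,211,218,95),2)) for r in range(186,198)])
im=cv2.imread("pics/seat_raw.png");o=sense()["eef_pos"]-87.7*z
W=lambda b,c,a=0:o+a*gx+b*gy+c*z
hsv=cv2.cvtColor(im,cv2.COLOR_BGR2HSV)
for c in(112,106,100,94):
    u=proj("side",W(85,c,0));l=proj("side",W(85,c,6));r=proj("side",W(85,c,-6));y=int(round(u[1]))
    print(c,u.round(1),l[0].round(1),r[0].round(1),[(x,int(hsv[y,x,1])) for x in range(203,219)])
E
```

```text
fixed L end: centre [217.08865979 190.77239087] cols 214.49258356190813 219.68705258869122 rows 188.53473211359022 192.99679135625013
fixed L inner end cols 216.30950501821434 221.4356162689967 rows 184.14352891508904 188.57136569371062
left edge [(186, np.float64(215.7)), (187, np.float64(215.3)), (188, np.float64(214.8)), (189, np.float64(214.57)), (190, np.float64(214.61)), (191, np.float64(214.58)), (192, np.float64(214.5)), (193, np.float64(214.62)), (194, np.float64(214.64)), (195, np.float64(214.78)), (196, np.float64(215.11)), (197, np.float64(215.15))]
112 [208.8 165.4] 206.9 210.6 [(203, 3), (204, 3), (205, 3), (206, 7), (207, 26), (208, 77), (209, 128), (210, 145), (211, 149), (212, 141), (213, 82), (214, 25), (215, 6), (216, 3), (217, 3), (218, 3)]
106 [208.9 167.1] 207.1 210.7 [(203, 3), (204, 3), (205, 1), (206, 5), (207, 34), (208, 93), (209, 140), (210, 151), (211, 149), (212, 100), (213, 33), (214, 6), (215, 2), (216, 3), (217, 3), (218, 2)]
100 [209.  168.7] 207.2 210.9 [(203, 6), (204, 4), (205, 5), (206, 4), (207, 17), (208, 67), (209, 119), (210, 133), (211, 105), (212, 39), (213, 6), (214, 3), (215, 1), (216, 3), (217, 4), (218, 4)]
94 [209.2 170.3] 207.4 211.0 [(203, 6), (204, 7), (205, 6), (206, 6), (207, 20), (208, 66), (209, 100), (210, 107), (211, 72), (212, 19), (213, 3), (214, 3), (215, 3), (216, 1), (217, 4), (218, 6)]
```

```bash
python3 - <<'E'
import cv2,numpy as np
g=cv2.imread("pics/seat_raw.png",0);b=cv2.imread("pics/side0.png",0)
print("cols 212-231");
for y in range(170,198):print(y,*["%3d"%v for v in g[y,212:232]],"|",*["%3d"%v for v in b[y,212:232]])
E
```

```text
cols 212-231
170 143 166 171 172 173 178 183 169 139 121 133 157 164 165 166 166 168 162 143 105 | 177 176 176 175 182 192 201 168  99  67 106 153 165 164 166 166 171 165 142 106
171 145 160 159 161 163 163 159 143 122 114 130 157 164 164 165 167 166 156 128  87 | 144 154 153 157 167 179 181 142  77  64 111 157 166 167 169 163 169 153 129  89
172 138 142 142 141 143 140 133 126 118 116 130 151 164 166 166 166 161 142 108  69 |  95 102 100  99 114 119 119  85  57  69 115 152 165 168 166 168 162 143 113  70
173 136 134 134 133 132 129 125 123 118 121 144 166 178 176 171 164 154 130  90  59 |  57  56  51  51  55  59  54  55  48  89 137 169 178 176 171 166 154 134  88  61
174 135 135 135 134 132 126 121 120 117 135 173 195 200 192 174 157 143 119  81  58 |  53  49  49  53  51  47  53  53  73 126 178 198 199 194 173 157 145 113  82  59
175 135 135 135 135 132 121 113 114 121 158 196 212 212 197 170 147 132 105  69  61 |  50  55  56  47  52  54  50  55  95 159 197 214 214 197 171 145 128 105  69  64
176 136 135 135 134 130 117 107 116 137 178 206 216 211 192 162 140 120  86  59  62 |  57  
[... 2860 characters left out ...]
  64  55  65  70  67  74  66  76  68
194 115  75  61  97 124 127 123 120 103  84  74  61  61  69  71  72  71  71  70  72 |  47  52  74 107 125 133 134 130 114  91  77  61  61  72  74  75  69  71  72  69
195  91  59  57  96 121 122 119 116 104  80  65  58  64  71  73  72  69  72  72  70 |  48  47  64 104 122 123 130 124 116  91  63  55  65  68  70  74  71  72  70  75
196  60  42  53  93 118 120 115 109  93  73  59  61  68  73  71  70  71  71  72  72 |  57  44  55  92 119 126 125 120 101  73  57  61  70  70  70  71  65  68  73  69
197  69  52  51  87 116 116 106  94  75  56  52  63  69  68  70  71  70  71  71  71 |  80  66  51  91 117 115 112 105  81  54  53  66  71  71  69  73  69  70  68  72
```

The bright ridge lines of the three knuckles are collinear to about 0.2 px: fixed at (223.1,176) and (218.7,187), guard at (221.3,180). That puts the guard about 0.7 mm too far towards +x. The sheet corner and the height fit their predictions, and contact force is nil. I'll nudge it -0.5 mm, let it settle and hand in.

```bash
python3 -m crank '[[[0,-0.02,0,0,0,0,0],[0,0,0,0,0,0,0],[0,0,0,0,0,0,0],[0,0,0,0,0,0,0],[0,0,0,0,0,0,0],[0,0,0,0,0,0,0],[0,0,0,0,0,0,0],[0,0,0,0,0,0,0]]]'
python3 -c "
from rig import *
print(sense()['force'],finish_job())"
```

```text
time_s: 15.45
eef_pos: [617.2, -114.4, 211.5]
ee_rot: [-0.0, 0.736, 0.677, -0.0]
force: [-0.9, 0.2, -3.8]
grip_width: 0.127
grip_force: 79.0
the job is handed in; nothing more can be done
[-0.90351416  0.18499347 -3.82093082] None
```

I handed the job in at about 15.5 s with the guard gripped upright at its hinge: its knuckle is between the fixed ones, the bores line up to about 1 mm by my camera measurements, and there was no sign of contact with the machine. The verdict was not reported back.

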